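Crimp a vial behind the shatter shield

ROBOT

A 6-joint arm with a two-finger parallel gripper is mounted at the origin on the work surface. World frame = base frame: x ahead of the robot, y to its left, z up, the work surface at z = 0. Lengths are in mm, angles in rad, forces in N, time in s.
With the tool pointing down it reaches from about 350 to 975 mm from the base axis. Payload 7.1 kg.
Tool frame: the origin (TCP) lies midway between the tips of the shut fingers; the grasp point (between the pads) lies 19 mm behind it (ctrl.grip_depth is the distance from the TCP to the grasp point, in mm); z points along the fingers, y is the line along which they close (so a half turn about z gives the same grasp; the last joint's range is limited). The gripper opens to 88 mm and grips with 3 to 60 N. Pads are 20 mm wide; open, the fingers measure 115 mm over their backs; the gripper's body (75 mm by 178 mm) begins 61 mm behind the grasp point.
Start: joints at [1.182, 0.423, 1.63, -0, 1.089, -0.019], TCP at [225.861, 582.745, 222.675] pointing down, gripper open.
Joint ranges: [-3, 3], [-0.9, 2.11], [0.09, 2.58], [-1.31, 4.45], [0.11, 2.69], [-2.54, 2.54]. Speed limits (rad/s): [2.39, 2.39, 3.01, 3.14, 3.14, 3.14].

INTERFACE

Orientations are given as a rotation vector (axis times angle).
In Python, from workcell import ctrl, cams gives the robot as it stands.
- The arm moves only by the tool move_arm, never from a script. Its argument "steps" is a list of rows, each a list of 3 entries, a list of its own where there are three numbers: the shift along the tool's x, y, z in units of 25 mm (1.0 is 25 mm), then the turn about the tool's z in units of 5 degrees (1.0 is 5 degrees), then the closure, from 0 (fully open) to 1 (shut). A call has 1 to 20 rows; each row shifts and turns the commanded pose from where the row before left it, along the tool's axes as they then stand; what a row does not reach is not made up. A row lasts 1/12 s, in which the tool goes at most 41.7 mm and 7.16 degrees, less where a joint would pass 70% of its speed; a pose out of reach is approached as far as the arm can. A call is refused whole if a number of a shift passes 1 or a number of a turn 1, either way. A call with a gripper value outside its range is refused whole. The fingers move at their own pace and stop on an object; the grip force is fixed at half the most. Time passes only in rows, so rows that do not move let the fingers close. It gives the time, the measured TCP pose, the force, the opening and the grip force at its end, in the units of the state.
- ctrl.get_obs(): the state, without advancing time (a new reading comes with each control period).
- cams.get_image(name): name is "side" or "top"; returns a dict with "image" (480x640x3 uint8, red, green, blue), "camera_matrix" (3x3 intrinsics, pixels), "xyz" and "rotation" of the camera in the world. Camera axes: x right, y down, z forward; pixel columns grow to the right and rows downward; lengths in mm; the calibration is good to about 2 mm. A picture is of the moment at which its call begins. There is no depth.
- ctrl.close_job(): hands the job in; it is judged then, once.
Trained networks look in the newest picture that a camera, given by its name, has taken for a name from the list of things; names that differ only in an ending like _2 or _b are one class to them, and where a whole thing is asked for, a point or a joint stands for the part that bears it (a point fixed in the world has none). Each returns a list of dicts, best first, with "p" (0 to 1); they miss things now and then, are a little off and sometimes report something else, mostly with a low value. They report only what shows in the picture. A call takes as long as a camera call.
- cams.boxes_of(camera, thing): "rect" ([centre column, centre row, width, height] in pixels, round what is visible of it).
- cams.cut_out(camera, thing): "pixels" (480x640 bool, what is visible of it) and "rect" ([centre column, centre row, width, height] in pixels, round what is visible of it).
The state is a dict: "t": time; "qpos": joint angles; "qvel": joint speeds; "joint_torque": joint torques, N m; "ee_pos": TCP position; "orientation": TCP orientation; "ft_force": force on the tool from outside, world axes, zero at the start; "moment": the same for the moment, N m; "width": finger opening in mm; "grasp_force": force on a finger pad.
Only numpy, scipy, OpenCV 4.12 (cv2) and the standard library are available. Lean on these libraries where they do the work, as an engineer would, in place of code of your own. Each camera call takes 0.05 s, during which the arm holds its last target. There are 200 camera calls.

TASK

Crimp the cap of the glass vial that stands in the bench press. First lift the clear shatter shield out of its stand and hang it by its hook over the middle of the press's guard bar, sheet on the near side (away from the vial), and let go; then flip the lever's safety catch fully forward, and only after that pull the lever grip all the way down to its stop. Keep the grip held down: the program finishes while still holding it there, with the shield still hanging, the vial still standing in its nest and the other things on the bench left where they are.

Things in the scene. Friction and masses are not known exactly. Their poses are not given: they have to be found in the camera images.
- press: White bench-top vial crimping press, fixed: base plate 280 x 180 x 16, column and head at the back 235 high. Origin under the base plate, 5 behind its centre; x points to the press's back (away from the operator), y to its left, z up; positions in this frame are in mm. The lever is on its right side (-y).
- guard_bar (a point): Middle of the axis of the level steel guard bar in front of the press: diameter 14, 180 long, along the press's y, axis 160 above the bench, on posts (diameter 12) at y = +-82. Axes as the press; in its frame at (-115, 0, 160). The press's head (60 wide, 235 high) begins 127 behind the bar.
- nest (a point): Floor of the round nest (12 high) in which the vial stands, in the press frame at (30, 0, 19).
- shield: Shatter shield, 0.13 kg: clear sheet 140 (y) x 4 x 145 high (z) with a grey hook 90 wide along its top, an upside-down U seen from the side. Origin: middle of the sheet's lower edge; x from the sheet towards the hook's lip, z up. Hook outside x = -5 to 30, top z = 145, sides 30 deep; channel inside x = 2 to 26, 25 deep. Starts upright in the stand; grip it from above across the hook.
- shield_hook (a point): Middle of the underside of the hook's roof, at (14, 0, 140) in the shield's frame; it rests on top of the guard bar when hung.
- shield_lip (a point): Middle of the lower edge of the hook's lip, at (28, 0, 115) in the shield's frame. Hung the right way round it is on the vial's side of the bar.
- stand: White plastic slotted stand of the shield, fixed, 75 x 120 x 58 high; the sheet's lower edge sits 46 deep in a slot 6 wide along the stand's y. Origin under its centre.
- catch (a joint): Angle of the safety catch, rad: 0 = closed (its pawl blocks the lever), 1.6 = flipped fully forward (towards the operator, -x of the press); it clears the lever from about 0.4. Stiff hinge along the press's y: it stays where it is left; about 1 N at the tab moves it.
- catch_tab (a point): Middle of the rolled upper end (diameter 12, 24 wide along y) of the catch's steel thumb tab, 52 from the hinge. Closed, the tab rises from the hinge leaning back at 65 degrees above level; pushing it from behind towards the operator flips the catch.
- catch_hinge (a point): Axis of the catch, below the tab, in the press frame at (15, -42, 230). Behind the closed tab the hub of the lever (with its tooth) is up to 240 above the bench.
- lever (a joint): Angle of the lever, rad: 0 = up (30 degrees above level), 1.05 = down at its stop (30 degrees below level). A spring returns it when let go: about 3 N at the grip to start, 7 N at the stop. Blocked by the closed catch.
- lever_grip (a point): Middle of the lever's black round cross grip: diameter 24, 98 long, along the press's y, 170 from the lever's axis; at angle q it lies at (60 - 170 cos(0.524 - q), -160, 200 + 170 sin(0.524 - q)) in the press frame. The lever's arm joins its inner end, 55 from this point. It can be pinched from above or pushed down.
- lever_hinge (a point): Point of the lever's axis (along the press's y) level with the grip's middle, in the press frame at (60, -160, 200).
- vial: Glass vial with loose aluminium cap standing in the press's nest, diameter 23, 76 high. Origin under its centre.
- tube_rack: Bystander: white stepped tube rack, 105 x 210 x up to 111 high with tubes. Origin under it.
- cap_tray: Bystander: white open tray of aluminium caps, 90 x 70 x 28.
- done_vial: Bystander: a second, finished vial standing on the bench, diameter 23, 76 high.
- jar: Bystander: jar with red lid, diameter 68, 75 high.
- tape: Bystander: roll of tape lying flat, diameter 68, 18 high.
- pen: Bystander: marker pen lying down, 130 long, diameter 12.
- pipette: Bystander: hand pipette lying down, 255 long, 31 high.

How it is judged (in metres and radians):
On the way, in this order (a step that is already met when the one before it is completed fails the run):
1. the shield hangs by its hook over the middle of the guard bar, sheet on the near side, let go, with the catch still closed (x of shield_hook in the frame of guard_bar between -0.014 and 0.014 m and y of shield_hook in the frame of guard_bar between -0.03 and 0.03 m and z of shield_hook in the frame of guard_bar between 0.001 and 0.014 m and x of shield_lip in the frame of guard_bar above 0.003 m and angle between shield's own z axis and vertical below 0.3 rad and contact force between shield and press above 0.3 N and contact force between shield and the fingers below 0.05 N and value of joint catch below 0.3 rad), for 0.3 s.
2. the safety catch is flipped forward while the lever is still up (value of joint catch above 1 rad and value of joint lever below 0.2 rad), for 0.1 s.
3. the fingers hold the lever down at its stop (value of joint lever above 0.95 rad and contact force between the fingers and lever above 1.5 N), for 0.5 s.
At the end, for the whole second after the job is handed in: Fingers press on the lever (over 1.5 N), down within 0.1 rad of its stop; catch past 1.0 rad; shield hangs free, roof on the guard bar, lip on the vial side, within 14 mm across and 30 mm along of its middle, leaning under 0.3 rad; vial upright in its nest (all of step 3 and x of shield_hook in the frame of guard_bar between -0.014 and 0.014 m and y of shield_hook in the frame of guard_bar between -0.03 and 0.03 m and z of shield_hook in the frame of guard_bar between 0.001 and 0.014 m and x of shield_lip in the frame of guard_bar above 0.003 m and angle between shield's own z axis and vertical below 0.3 rad and contact force between shield and press above 0.3 N and contact force between shield and the fingers below 0.05 N and value of joint catch above 1 rad and horizontal distance between vial and nest below 0.006 m and angle between vial's own z axis and vertical below 0.1 rad and height (world z) of vial below 0.03 m); the arm keeps its last pose, push and grip.
It fails at once if a bystander is pushed more than 30 mm or knocked over (distance of any of tube_rack, cap_tray, done_vial, jar, tape, pen, pipette from where it was at the start of the episode above 0.03 m or angle between any of done_vial, jar's own z axis and vertical above 0.5 rad).
It also fails if it takes over 72 s, if anything falls off the work surface, if the arm or the gripper's body presses on something with over 40 N, if the wrist force passes 120 N, or if a joint passes its speed limit or range.

## Working session

There is one attempt and no reset: what is moved stays moved. The work goes in short steps, Python scripts to look and compute and a tool call to move; the robot and the scene stay as the last step left them, time stands still between calls to the robot, and variables do not carry over. Pictures are saved under pics/ and viewed, at most 13 in all, crops included, and the job is handed in when it is done.

Besides the shell and the picture viewer there is one more tool, called after "Request:" as name(argument=value, ...), one argument or row to a line, values as JSON. move_arm: Moves the arm, as the interface text tells. Its arguments: {"type":"object","properties":{"steps":{"type":"array"}},"required":["steps"]}

```bash
mkdir -p pics
python3 - <<'E'
from workcell import ctrl,cams
import cv2,numpy as np
o=ctrl.get_obs();print(o['ee_pos'],o['orientation'],o['width'],o['t'],ctrl.grip_depth)
for c in('side','top'):
    d=cams.get_image(c);cv2.imwrite(f'pics/{c}0.png',d['image'][:,:,::-1])
    print(c,d['camera_matrix'].tolist(),d['xyz'],np.round(d['rotation'],4).tolist())
    for n in('press','shield','stand','catch_tab','catch','lever_grip','vial','shield_hook','guard_bar','nest','lever'):
        try:print(n,[(np.round(b['rect'],1).tolist(),round(b['p'],2)) for b in cams.boxes_of(c,n)[:2]])
        except Exception as e:print(n,e)
E
```

```text
[225.66556476 582.2488772  221.90689689] [-5.77583440e-01 -3.08772424e+00  2.34034928e-03] 87.8528398025793 0.0 18.700000000000003
side [[507.5723081560483, 0.0, 315.66035652030104], [0.0, 507.5723081560483, 241.97768425524436], [0.0, 0.0, 1.0]] [ -41.61982602 -580.8432396  1066.20634162] [-2.2287, 0.9199, -0.3424]
press [([350.6, 282.2, 125.2, 153.2], 0.58)]
shield [([219.1, 212.3, 28.8, 59.4], 0.83)]
stand [([450.2, 303.4, 31.6, 38.4], 0.75), ([221.4, 230.1, 39.3, 35.5], 0.67)]
catch_tab [([379.0, 237.4, 19.8, 29.9], 0.86)]
catch [([378.5, 236.7, 15.2, 32.5], 0.81)]
lever_grip [([392.3, 266.4, 47.0, 73.0], 0.95)]
vial [([361.5, 284.9, 8.0, 22.8], 0.53)]
shield_hook [([216.8, 211.6, 23.4, 56.9], 0.93)]
guard_bar [([350.6, 284.1, 126.1, 151.4], 0.72), ([364.5, 385.8, 41.8, 37.8], 0.69)]
nest [([350.2, 281.4, 126.4, 150.5], 0.58), ([377.1, 236.8, 13.9, 32.3], 0.23)]
lever [([389.6, 269.1, 49.9, 69.5], 0.88)]
top [[625.1021297830636, 0.0, 322.20457961502876], [0.0, 625.1021297830636, 241.1012994360135], [0.0, 0.0, 1.0]] [ 328.85868003   19.82528214 1842.70295801] [-2.1836, 2.1325, -0.1328]
press [([380.4, 236.0, 125.2, 109.2], 0.79), ([421.1, 190.4, 28.8, 30.6], 0.18)]
shield [([195.4, 256.9, 52.1, 24.1], 0.65), ([421.0, 191.1, 27.8, 27.9], 0.32)]
stand [([198.4, 265.0, 43.6, 26.8], 0.57)]
catch_tab []
catch [([414.9, 291.6, 4.1, 49.5], 0.65)]
lever_grip [([405.6, 231.1, 72.5, 64.1], 0.83)]
vial [([195.3, 255.6, 56.8, 25.1], 0.39)]
shield_hook [([376.3, 218.6, 8.6, 17.6], 0.65), ([405.1, 230.7, 75.9, 68.0], 0.64)]
guard_bar [([383.7, 235.4, 121.6, 109.6], 0.9)]
nest [([383.5, 235.4, 121.3, 108.9], 0.7)]
lever [([405.6, 230.9, 78.8, 66.9], 0.77)]
```

Run:
```python
import cv2
a=cv2.imread('pics/side0.png');b=cv2.imread('pics/top0.png')
cv2.imwrite('pics/s1.png',cv2.resize(a[170:380,170:450],(800,600),interpolation=cv2.INTER_CUBIC))
cv2.imwrite('pics/t1.png',cv2.resize(b[140:350,160:440],(800,600),interpolation=cv2.INTER_CUBIC))
```

```text
(no output)
```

View pics/s1.png

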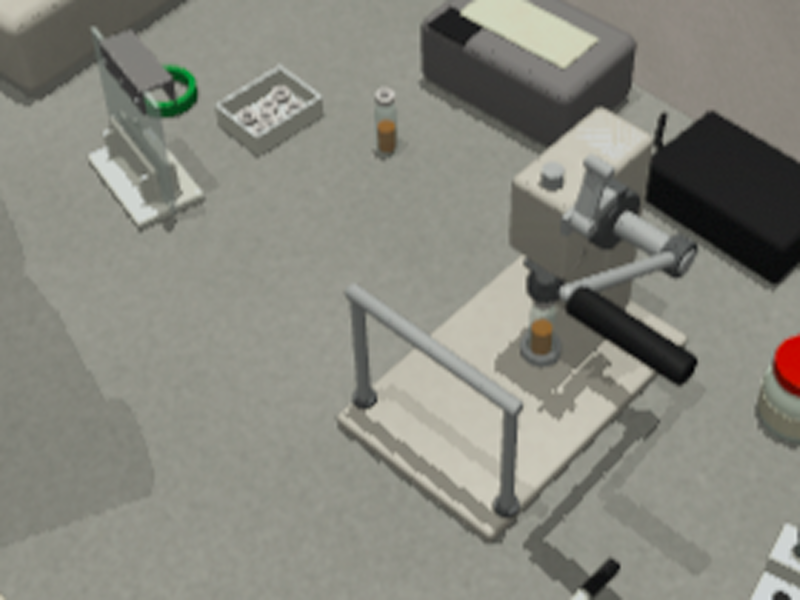

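View pics/t1.png

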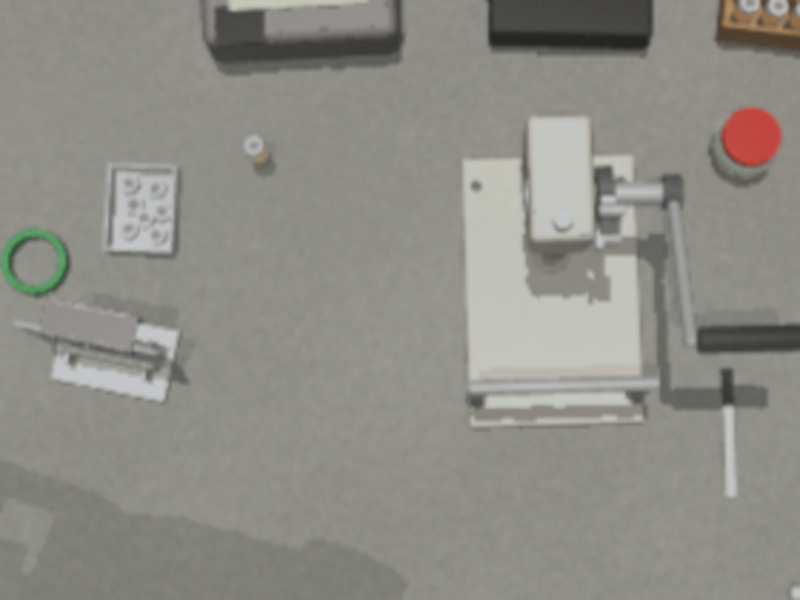

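View pics/top0.png

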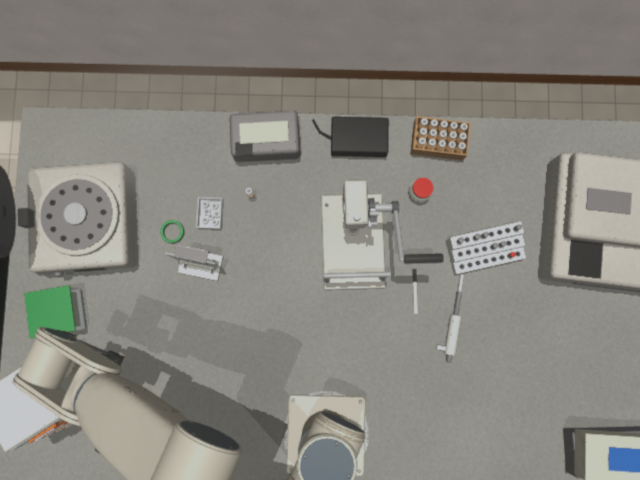

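The shield stands at left with its lip facing away from the robot. The press is nearly aligned with the world axes, with the bar at top-crop (470..657, 385) and the grip at the right. I'll zoom in on the shield and catch for accurate picks.

Run:
```python
import cv2,numpy as np
a=cv2.imread('pics/side0.png');b=cv2.imread('pics/top0.png')
r=lambda i,x,y,w,h:cv2.resize(i[y:y+h,x:x+w],(400,300),interpolation=cv2.INTER_CUBIC)
cv2.imwrite('pics/z1.png',np.vstack([np.hstack([r(a,190,175,80,60),r(b,160,235,80,60)]),np.hstack([r(a,350,215,80,60),r(b,340,180,80,60)])]))
```

```text
(no output)
```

View pics/z1.png

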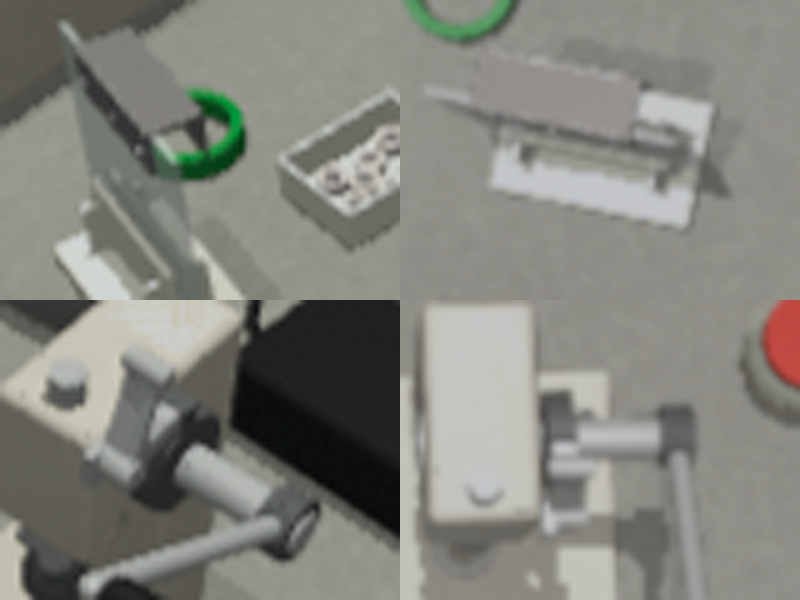

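```bash
cat > h.py <<'E'
import numpy as np,cv2
from scipy.optimize import least_squares
from scipy.spatial.transform import Rotation as R
C={'side':([507.5723,315.66036,241.97768],[-41.6198,-580.8432,1066.2063],[-2.2287,.9199,-.3424]),
'top':([625.1021,322.20458,241.1013],[328.8587,19.8253,1842.703],[-2.1836,2.1325,-.1328])}
def proj(c,P):
    (f,cx,cy),t,r=C[c]
    q=(np.atleast_2d(P)-t)@R.from_rotvec(r).as_matrix()
    return np.c_[f*q[:,0]/q[:,2]+cx,f*q[:,1]/q[:,2]+cy]
def w(p,P):
    x,y,a=p[:3];P=np.atleast_2d(np.array(P,float))
    return np.c_[x+P[:,0]*np.cos(a)-P[:,1]*np.sin(a),y+P[:,0]*np.sin(a)+P[:,1]*np.cos(a),P[:,2]]
def fit(obs,p0):
    f=lambda p:np.concatenate([proj(c,w(p,P))[0]-np.array(px) for c,px,P in obs])
    s=least_squares(f,p0,loss='soft_l1',f_scale=1);return s.x,f(s.x).reshape(-1,2)
S=lambda u,v:(170+u/2.857,170+v/2.857);T=lambda u,v:(160+u/2.857,140+v/2.857)
E
cat > m.py <<'E'
from h import *
g=(60-170*np.cos(.524),-160,200+170*np.sin(.524))
obs=[('top',T(462,158),(135,90,16)),('top',T(632,156),(135,-90,16)),('top',T(643,420),(-145,-90,16)),('top',T(472,423),(-145,90,16)),
('top',T(470,386),(-115,90,160)),('top',T(657,383),(-115,-90,160)),
('side',S(350,291),(-115,90,160)),('side',S(518,408),(-115,-90,160)),('side',S(340,415),(-145,90,16)),('side',S(492,528),(-145,-90,16)),('side',S(685,335),(135,-90,16)),
('side',(350+148/5,215+66/5),(37,-42,277)),('top',T(698,339),(g[0],-111,g[2])),('side',S(690,368),(g[0],-209,g[2])),('side',S(575,303),(g[0],-111,g[2]))]
p,r=fit(obs,[580,-80,0]);print('press',p);print(np.round(r,1).tolist())
for n,P in dict(bar=(-115,0,160),tab=(37,-42,277),hinge=(15,-42,230),grip=g).items():print(n,w(p,P)[0].round(1))
a=lambda u,v:(190+u/5,175+v/5);b=lambda u,v:(160+u/5,235+v/5)
obs=[('side',a(120,32),(30,45,157)),('side',a(78,45),(-5,45,157)),('side',a(145,132),(-5,-45,157)),('side',a(205,103),(30,-45,157)),
('top',b(87,52),(30,45,157)),('top',b(72,97),(-5,45,157)),('top',b(235,132),(-5,-45,157)),('top',b(243,82),(30,-45,157)),('top',b(25,92),(0,70,157)),('side',a(63,24),(0,70,157))]
p,r=fit(obs,[600,370,0]);print('shield',p);print(np.round(r,1).tolist());print('hook mid',w(p,(12.5,0,157)))
obs=[('top',b(90,187),(-37.5,60,6)),('top',b(288,226),(-37.5,-60,6)),('top',b(313,102),(37.5,-60,6))]
p,r=fit(obs,[600,370,0]);print('stand',p,r.round(1).tolist())
E
python3 m.py
```

```text
press [ 5.62584709e+02 -6.82374258e+01  5.57665806e-02]
[[-0.8, -0.4], [0.2, -1.6], [0.6, 0.2], [-1.2, 1.2], [-0.6, 0.5], [0.6, -0.6], [-0.2, -0.4], [0.6, 0.8], [-2.1, 0.0], [-0.6, 2.6], [1.2, -0.3], [1.4, -0.5], [-0.3, -0.1], [0.1, 1.5], [-0.3, -2.0]]
bar [447.8 -74.6 160. ]
tab [ 601.9 -108.1  277. ]
hinge [ 579.9 -109.3  230. ]
grip [ 484.4 -232.8  285.1]
shield [482.97690665 377.0949779   12.4055107 ]
[[1.7, -1.3], [-1.2, 0.9], [0.6, 1.0], [0.1, 1.7], [-0.7, -1.6], [-0.5, 2.1], [-0.5, 1.1], [0.5, -1.5], [0.3, -0.4], [-0.6, -0.2]]
hook mid [[495.31553063 375.09288943 157.        ]]
stand [ 4.79185347e+02  3.79421979e+02 -1.66593067e-01] [[-0.3, 0.1], [0.0, 0.0], [0.3, -0.1]]
```

```bash
cat >> h.py <<'E'
def go(pos=None,yaw=None):
    "units of turn (5 deg), then shift (25 mm) in the tool axes after that turn; yaw = world angle of tool y"
    from workcell import ctrl
    o=ctrl.get_obs();M=R.from_rotvec(o['orientation']).as_matrix()
    a=np.arctan2(M[1,1],M[0,1]);k=0
    if yaw is not None:
        k=-((yaw-a+np.pi/2)%np.pi-np.pi/2);M=M@R.from_rotvec([0,0,k]).as_matrix()
    print('t',round(o['t'],2),'pos',o['ee_pos'].round(1),'yaw',round(a,3),'tilt',M[:2,2].round(3),'w',round(o['width'],1),'F',o['ft_force'].round(1),'gf',round(o['grasp_force'],1),'j6',round(o['qpos'][5],2))
    print('turn',round(np.degrees(k)/5,2))
    if pos is not None: print('shift',(M.T@(np.array(pos)-o['ee_pos'])/25).round(2))
    print('per world x,y shift:',(M.T[:,0]).round(3),(M.T[:,1]).round(3))
E
python3 -c "
from h import *
go((495,375,222),-.161)"
```

```text
t 1.2 pos [225.9 582.7 222.7] yaw 1.201 tilt [ 0. -0.] w 88.1 F [-0.1 -0.7 -0.1] gf 0.0 j6 -0.02
turn 15.61
shift [-6.48 11.96  0.03]
per world x,y shift: [0.16  0.987 0.   ] [ 0.987 -0.16  -0.   ]
```

Request:
move_arm(
  steps=[
    [[0, 0, 0], 1, 0],
    [[0, 0, 0], 1, 0],
    [[0, 0, 0], 1, 0],
    [[0, 0, 0], 1, 0],
    [[0, 0, 0], 1, 0],
    [[0, 0, 0], 1, 0],
    [[0, 0, 0], 1, 0],
    [[0, 0, 0], 1, 0],
    [[0, 0, 0], 1, 0],
    [[0, 0, 0], 1, 0],
    [[0, 0, 0], 1, 0],
    [[0, 0, 0], 1, 0],
    [[0, 0, 0], 1, 0],
    [[0, 0, 0], 1, 0],
    [[0, 0, 0], 1, 0],
    [[0, 0, 0], 0.6, 0],
  ],
)

```text
t: 2.53
ee_pos: [225.9, 582.7, 222.7]
orientation: [2.397, 2.031, -0.0]
ft_force: [-0.2, -0.2, 0.2]
width: 87.5
grasp_force: 0.0
```

Request:
move_arm(
  steps=[
    [[-0.54, 1, 0], 0, 0],
    [[-0.54, 1, 0], 0, 0],
    [[-0.54, 1, 0], 0, 0],
    [[-0.54, 1, 0], 0, 0],
    [[-0.54, 1, 0], 0, 0],
    [[-0.54, 1, 0], 0, 0],
    [[-0.54, 1, 0], 0, 0],
    [[-0.54, 1, 0], 0, 0],
    [[-0.54, 1, 0], 0, 0],
    [[-0.54, 1, 0], 0, 0],
    [[-0.54, 1, 0], 0, 0],
    [[-0.54, 0.96, 0], 0, 0],
    [[0, 0, 0], 0, 0],
    [[0, 0, 0], 0, 0],
  ],
)

```text
t: 3.7
ee_pos: [496.0, 374.2, 222.6]
orientation: [-2.395, -2.033, 0.0]
ft_force: [0.8, -0.1, 0.4]
width: 88.1
grasp_force: 0.0
```

```bash
python3 -c "
from h import *
go((495,375,130),-.161)"
```

```text
t 3.7 pos [496.  374.2 222.6] yaw -0.163 tilt [-0.  0.] w 88.1 F [ 0.8 -0.1  0.4] gf 0.0 j6 0.79
turn -0.02
shift [ 0.02 -0.04  3.7 ]
per world x,y shift: [ 0.16   0.987 -0.   ] [ 0.987 -0.16   0.   ]
```

Request:
move_arm(
  steps=[
    [[0, 0, 0.8], 0, 0],
    [[0, 0, 0.8], 0, 0],
    [[0, 0, 0.8], 0, 0],
    [[0, 0, 0.8], 0, 0],
    [[0, 0, 0.5], 0, 0],
    [[0, 0, 0], 0, 0],
    [[0, 0, 0], 0, 0.3],
    [[0, 0, 0], 0, 0.5],
    [[0, 0, 0], 0, 1],
    [[0, 0, 0], 0, 1],
    [[0, 0, 0], 0, 1],
    [[0, 0, 0], 0, 1],
    [[0, 0, 0], 0, 1],
    [[0, 0, 0], 0, 1],
  ],
)

```text
t: 4.87
ee_pos: [495.3, 375.1, 130.4]
orientation: [2.392, 2.036, 0.0]
ft_force: [0.8, -0.5, -0.3]
width: 38.1
grasp_force: 0.0
```

```bash
python3 -c "
from h import *
go((495,375,212),-.161)"
```

```text
t 4.87 pos [495.3 375.1 130.4] yaw -0.161 tilt [0. 0.] w 38.1 F [ 0.8 -0.5 -0.3] gf 0.0 j6 0.79
turn 0.0
shift [-0.   -0.01 -3.27]
per world x,y shift: [0.16  0.987 0.   ] [ 0.987 -0.16   0.   ]
```

Request:
move_arm(
  steps=[
    [[0, 0, 0], 0, 1],
    [[0, 0, 0], 0, 1],
    [[0, 0, 0], 0, 1],
    [[0, 0, 0], 0, 1],
    [[0, 0, 0], 0, 1],
    [[0, 0, -0.2], 0, 1],
    [[0, 0, -0.3], 0, 1],
  ],
)

```text
t: 5.45
ee_pos: [494.8, 374.6, 142.0]
orientation: [2.392, 2.037, -0.002]
ft_force: [-0.1, -0.1, -2.5]
width: 35.3
grasp_force: 29.7
```

Request:
move_arm(
  steps=[
    [[0, 0, -0.4], 0, 1],
    [[0, 0, -0.5], 0, 1],
    [[0, 0, -0.5], 0, 1],
    [[0, 0, -0.5], 0, 1],
    [[0, 0, -0.5], 0, 1],
    [[0, 0, -0.5], 0, 1],
    [[0, 0, 0], 0, 1],
    [[0, 0, 0], 0, 1],
    [[0, 0, 0], 0, 1],
  ],
)

```text
t: 6.2
ee_pos: [494.9, 374.9, 214.9]
orientation: [-2.392, -2.036, 0.001]
ft_force: [-0.2, 0.4, -0.8]
width: 35.3
grasp_force: 29.6
```

Run:
```python
from h import *
from workcell import cams
a=cams.get_image('side')['image'][:,:,::-1];b=cams.get_image('top')['image'][:,:,::-1]
cv2.imwrite('pics/l.png',np.hstack([cv2.resize(i,(400,600),interpolation=cv2.INTER_CUBIC) for i in (a[140:260,180:260],b[180:300,160:240])]))
# hook centre goal over bar: approach pose 60 mm in front of it
c,s=np.cos(.0558),np.sin(.0558)
go((447.8-70*c,-74.6-70*s,215),.0558)
```

```text
t 6.3 pos [494.7 374.7 214.3] yaw -0.16 tilt [-0.001 -0.001] w 35.1 F [ 0.2 -0.1 -0.8] gf 29.6 j6 0.79
turn -2.48
shift [-1.784e+01 -5.670e+00 -1.000e-02]
per world x,y shift: [-0.056  0.998 -0.001] [ 0.998  0.056 -0.001]
```

View pics/l.png

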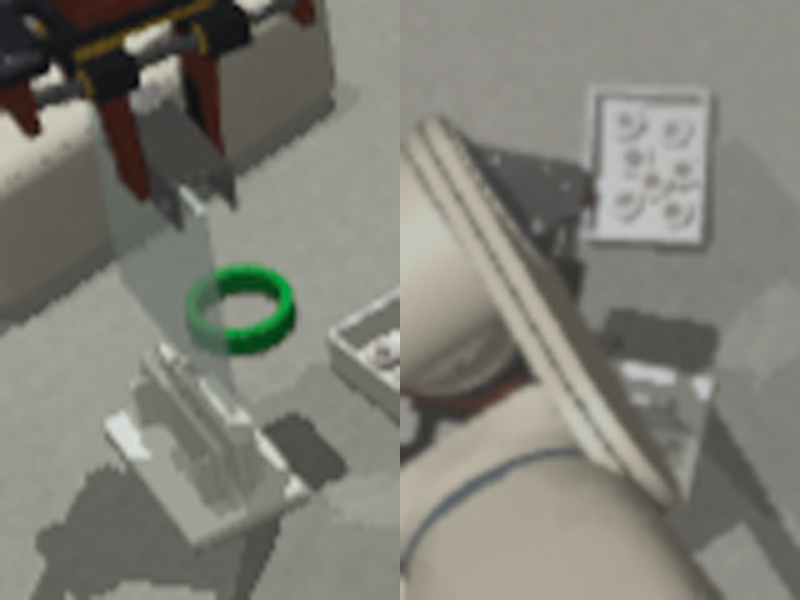

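Request:
move_arm(
  steps=[
    [[0, 0, 0], -1, 1],
    [[0, 0, 0], -1, 1],
    [[0, 0, 0], -0.48, 1],
    [[-0.6, -0.6, 0], 0, 1],
    [[-1, -0.8, 0], 0, 1],
    [[-1, -0.8, 0], 0, 1],
    [[-1, -0.8, 0], 0, 1],
    [[-1, -0.8, 0], 0, 1],
    [[-1, -0.8, 0], 0, 1],
    [[-1, -0.8, 0], 0, 1],
    [[-1, -0.27, 0], 0, 1],
    [[-1, 0, 0], 0, 1],
    [[-1, 0, 0], 0, 1],
    [[-1, 0, 0], 0, 1],
    [[-1, 0, 0], 0, 1],
    [[-1, 0, 0], 0, 1],
    [[-1, 0, 0], 0, 1],
    [[-1, 0, 0], 0, 1],
    [[-1, 0, 0], 0, 1],
    [[-0.8, 0, 0], 0, 1],
  ],
)

```text
t: 7.97
ee_pos: [376.2, -43.7, 214.8]
orientation: [-2.158, -2.282, 0.001]
ft_force: [0.5, 0.2, -0.8]
width: 35.1
grasp_force: 29.6
```

Request:
move_arm(
  steps=[
    [[-0.8, 0, 0], 0, 1],
    [[-0.6, 0, 0], 0, 1],
    [[0, 0, 0], 0, 1],
    [[0, 0, 0], 0, 1],
  ],
)

```text
t: 8.3
ee_pos: [378.2, -77.4, 214.8]
orientation: [-2.16, -2.28, 0.001]
ft_force: [-0.1, 0.3, -1.6]
width: 35.2
grasp_force: 29.6
```

Run:
```python
from h import *
from workcell import cams
a=cams.get_image('side')['image'][:,:,::-1];b=cams.get_image('top')['image'][:,:,::-1]
cv2.imwrite('pics/m.png',np.hstack([cv2.resize(i,(400,600),interpolation=cv2.INTER_CUBIC) for i in (a[210:390,270:390],b[200:350,300:400])]))
go((446.3,-74.5,215),.0558)
```

```text
t 8.4 pos [378.2 -76.6 214.9] yaw 0.056 tilt [-0.001  0.   ] w 35.4 F [ 0.7  1.  -1.2] gf 29.6 j6 -0.29
turn 0.0
shift [-0.07  2.73 -0.01]
per world x,y shift: [-0.056  0.998 -0.001] [0.998 0.056 0.   ]
```

View pics/m.png

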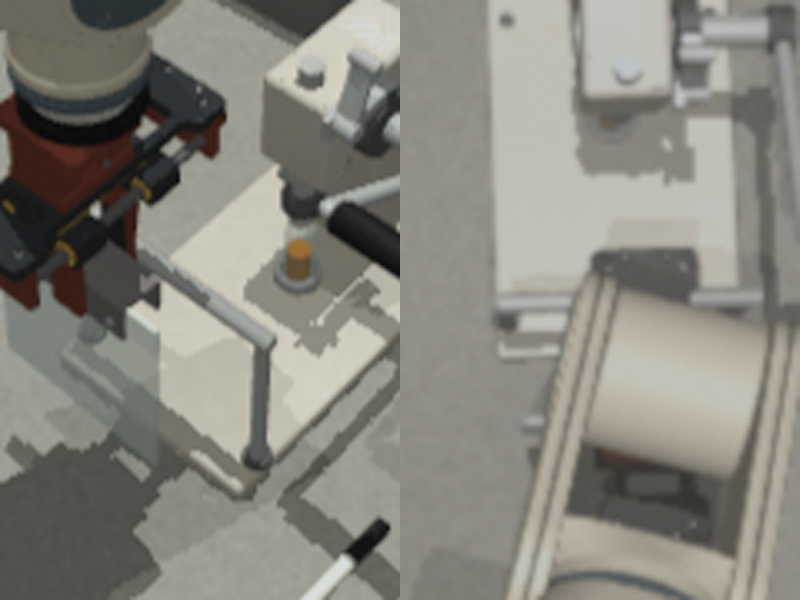

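Request:
move_arm(
  steps=[
    [[-0.07, 0.5, 0], 0, 1],
    [[0, 0.5, 0], 0, 1],
    [[0, 0.5, 0], 0, 1],
    [[0, 0.5, 0], 0, 1],
    [[0, 0.5, 0], 0, 1],
    [[0, 0.23, 0], 0, 1],
    [[0, 0, 0], 0, 1],
    [[0, 0, 0.4], 0, 1],
    [[0, 0, 0.4], 0, 1],
    [[0, 0, 0], 0, 1],
    [[0, 0, 0], 0, 1],
  ],
)

```text
t: 9.32
ee_pos: [445.5, -75.0, 194.1]
orientation: [-2.157, -2.281, 0.002]
ft_force: [0.2, 0.1, -2.0]
width: 35.3
grasp_force: 29.6
```

Run:
```python
from h import *
from workcell import cams
a=cams.get_image('side')['image'][:,:,::-1]
o=270,210
i=cv2.resize(a[210:330,270:430],(800,600),interpolation=cv2.INTER_CUBIC)
from workcell import ctrl
z=ctrl.get_obs()['ee_pos'][2]-118.4
p=[562.58,-68.24,.0558]
for P,c in [((-115,90,160),(0,0,255)),((-115,-90,160),(0,0,255)),((-113+11.5+3.5-3,-45,z+115),(0,255,0)),((-101+3,45,z+115),(0,255,0)),((-99,-45,z+145),(255,0,0)),((-134,-45,z+145),(255,0,0))]:
    u=((proj('side',w(p,P))[0]-o)*5).astype(int);cv2.circle(i,tuple(map(int,u)),5,c,2)
cv2.imwrite('pics/n.png',i)
go((446.3,-74.5,146),.0558)
```

```text
t 9.37 pos [446.  -75.1 194.7] yaw 0.056 tilt [-0.001  0.   ] w 35.1 F [ 0.4 -0.8 -1. ] gf 29.6 j6 -0.25
turn 0.0
shift [0.02 0.02 1.95]
per world x,y shift: [-0.056  0.998 -0.001] [0.998 0.056 0.   ]
```

View pics/n.png

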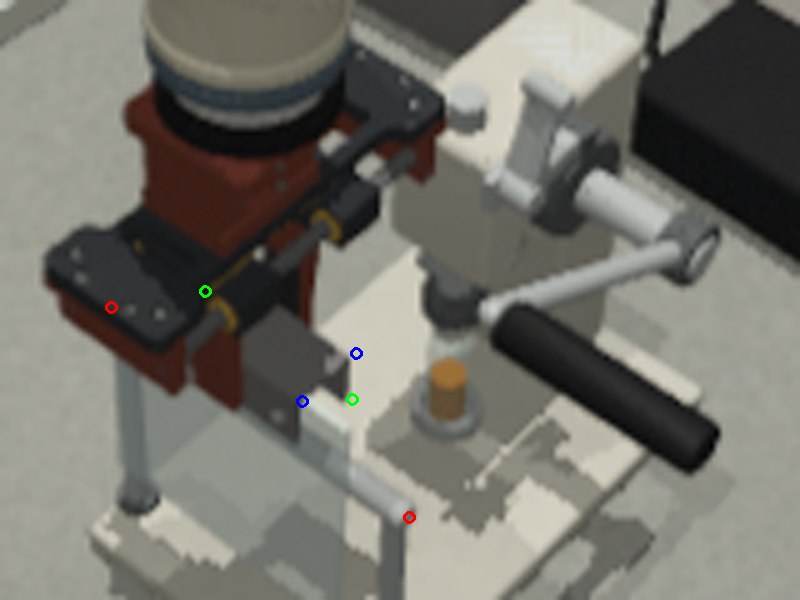

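Request:
move_arm(
  steps=[
    [[0, 0, 0.4], 0, 1],
    [[0, 0, 0.4], 0, 1],
    [[0, 0, 0.4], 0, 1],
    [[0, 0, 0.3], 0, 1],
    [[0, 0, 0.2], 0, 1],
    [[0, 0, 0], 0, 1],
    [[0, 0, 0], 0, 1],
  ],
)

```text
t: 9.95
ee_pos: [446.6, -75.1, 152.3]
orientation: [-2.158, -2.282, 0.001]
ft_force: [1.0, 0.0, -0.4]
width: 35.3
grasp_force: 29.6
```

Request:
move_arm(
  steps=[
    [[0, 0, 0.1], 0, 1],
    [[0, 0, 0.1], 0, 1],
    [[0, 0, 0], 0, 1],
    [[0, 0, 0], 0, 1],
  ],
)

```text
t: 10.28
ee_pos: [446.8, -75.1, 147.7]
orientation: [2.158, 2.283, 0.0]
ft_force: [0.5, -0.4, -1.4]
width: 35.0
grasp_force: 29.6
```

Request:
move_arm(
  steps=[
    [[0, 0, 0.08], 0, 1],
    [[0, 0, 0], 0, 1],
    [[0, 0, 0], 0, 1],
  ],
)

```text
t: 10.53
ee_pos: [447.0, -75.1, 145.8]
orientation: [2.158, 2.283, 0.0]
ft_force: [0.5, -0.2, -1.2]
width: 35.1
grasp_force: 29.6
```

Request:
move_arm(
  steps=[
    [[0, 0, 0.06], 0, 1],
    [[0, 0, 0], 0, 1],
    [[0, 0, 0], 0, 1],
  ],
)

```text
t: 10.78
ee_pos: [447.5, -75.3, 145.1]
orientation: [2.158, 2.282, 0.001]
ft_force: [-1.8, -0.2, 9.1]
width: 35.2
grasp_force: 30.0
```

Request:
move_arm(
  steps=[
    [[0, 0, 0], 0, 0.5],
    [[0, 0, 0], 0, 0.4],
    [[0, 0, 0], 0, 0.2],
    [[0, 0, 0], 0, 0.1],
    [[0, 0, 0], 0, 0],
    [[0, 0, 0], 0, 0],
    [[0, 0, 0], 0, 0],
    [[0, 0, 0], 0, 0],
  ],
)

```text
t: 11.45
ee_pos: [446.8, -75.0, 144.1]
orientation: [-2.158, -2.283, 0.0]
ft_force: [0.4, -0.6, 0.9]
width: 85.0
grasp_force: 0.0
```

Request:
move_arm(
  steps=[
    [[0, 0, -0.3], 0, 0],
    [[0, 0, -0.6], 0, 0],
    [[0, 0, -1], 0, 0],
    [[0, 0, -1], 0, 0],
    [[0, 0, -1], 0, 0],
    [[0, 0, -1], 0, 0],
    [[0, 0, -1], 0, 0.5],
    [[0, 0, -1], 0, 1],
    [[0, 0, 0], 0, 1],
    [[0, 0, 0], 0, 1],
    [[0, 0, 0], 0, 1],
  ],
)

```text
t: 12.37
ee_pos: [446.3, -75.0, 316.3]
orientation: [-2.158, -2.282, 0.0]
ft_force: [-0.3, -0.2, 0.5]
width: 58.1
grasp_force: 0.0
```

Run:
```python
from h import *
from workcell import cams
a=cams.get_image('side')['image'][:,:,::-1];b=cams.get_image('top')['image'][:,:,::-1]
i=np.hstack([cv2.resize(i,(400,600),interpolation=cv2.INTER_CUBIC) for i in (a[210:390,270:390],b[200:350,300:400])])
cv2.imwrite('pics/o.png',i)
p=[562.58,-68.24,.0558]
c,s=np.cos(.0558),np.sin(.0558)
q=w(p,(90,-43,330))[0];print(q)
go(q,.0558)
```

```text
[ 654.8380776  -106.15367982  330.        ]
t 12.47 pos [446.  -74.9 315.5] yaw 0.056 tilt [-0.002  0.   ] w 50.0 F [ 0.3 -0.1 -0.6] gf 0.0 j6 -0.25
turn 0.0
shift [-1.71  8.27 -0.6 ]
per world x,y shift: [-0.056  0.998 -0.002] [0.998 0.056 0.   ]
```

View pics/o.png

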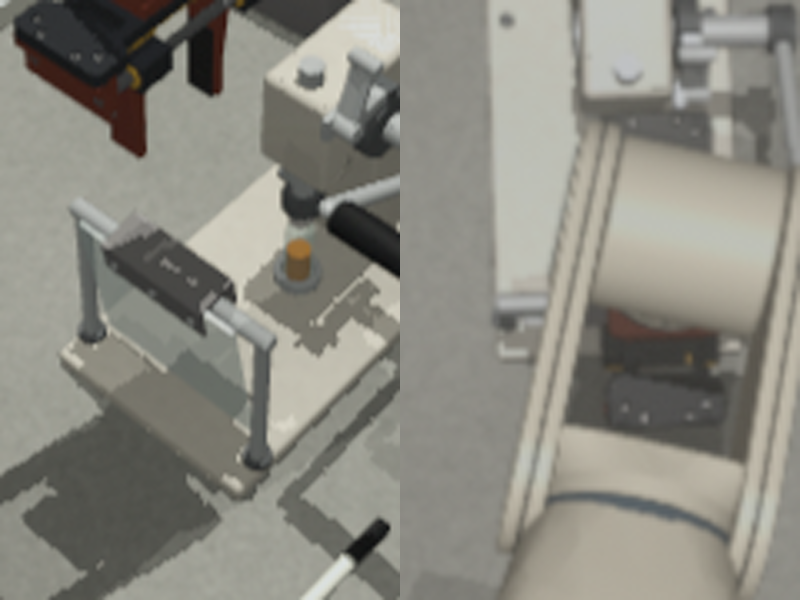

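Request:
move_arm(
  steps=[
    [[0, 0, -0.6], 0, 1],
    [[-0.2, 1, 0], 0, 1],
    [[-0.2, 1, 0], 0, 1],
    [[-0.2, 1, 0], 0, 1],
    [[-0.2, 1, 0], 0, 1],
    [[-0.2, 1, 0], 0, 1],
    [[-0.2, 1, 0], 0, 1],
    [[-0.2, 1, 0], 0, 1],
    [[-0.2, 1, 0], 0, 1],
    [[-0.1, 0.27, 0], 0, 1],
    [[0, 0, 0], 0, 1],
    [[0, 0, 0], 0, 1],
    [[0, 0, 1], 0, 1],
    [[0, 0, 1], 0, 1],
    [[0, 0, 0.5], 0, 1],
    [[0, 0, 0], 0, 1],
    [[0, 0, 0], 0, 1],
  ],
)

```text
t: 13.88
ee_pos: [654.7, -105.8, 269.2]
orientation: [-2.158, -2.282, 0.001]
ft_force: [-1.5, 0.2, 0.9]
width: 0.7
grasp_force: 0.0
```

Run:
```python
from h import *
from workcell import cams
a=cams.get_image('side')['image'][:,:,::-1]
cv2.imwrite('pics/p.png',cv2.resize(a[170:290,320:480],(800,600),interpolation=cv2.INTER_CUBIC))
p=[562.58,-68.24,.0558]
go(w(p,(90,-43,258))[0],.0558)
go(w(p,(-13,-43,258))[0],.0558)
```

```text
t 13.93 pos [ 655.6 -106.   270.3] yaw 0.056 tilt [ 0.001 -0.   ] w -0.2 F [ 0.1  0.5 -0.2] gf 0.0 j6 -0.23
turn 0.0
shift [-0.01 -0.03  0.49]
per world x,y shift: [-0.056  0.998  0.001] [ 0.998  0.056 -0.   ]
t 13.93 pos [ 655.6 -106.   270.3] yaw 0.056 tilt [ 0.001 -0.   ] w -0.2 F [ 0.1  0.5 -0.2] gf 0.0 j6 -0.23
turn 0.0
shift [-0.01 -4.15  0.49]
per world x,y shift: [-0.056  0.998  0.001] [ 0.998  0.056 -0.   ]
```

View pics/p.png

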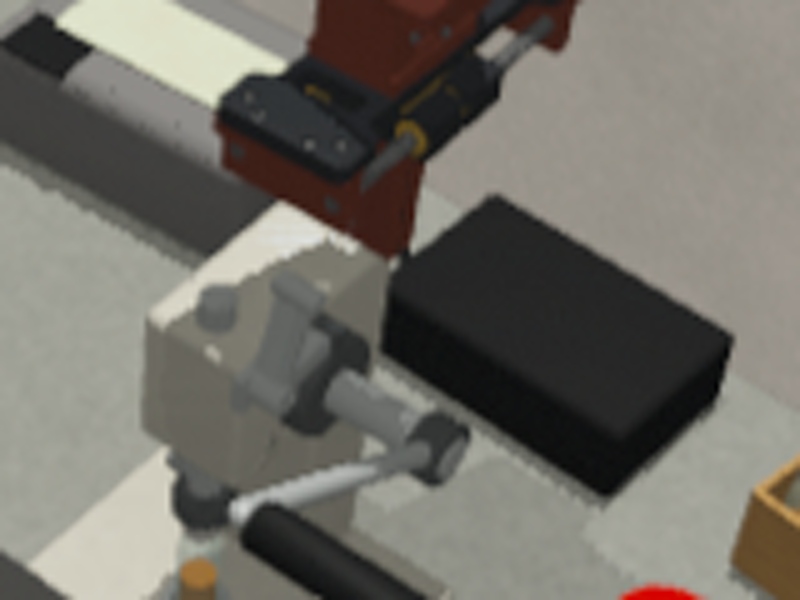

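Request:
move_arm(
  steps=[
    [[0, 0, 0.45], 0, 1],
    [[0, -0.3, 0], 0, 1],
    [[0, -0.3, 0], 0, 1],
    [[0, -0.3, 0], 0, 1],
    [[0, -0.3, 0], 0, 1],
    [[0, -0.3, 0], 0, 1],
    [[0, -0.3, 0], 0, 1],
    [[0, -0.3, 0], 0, 1],
    [[0, -0.3, 0], 0, 1],
    [[0, -0.3, 0], 0, 1],
    [[0, -0.3, 0], 0, 1],
    [[0, -0.3, 0], 0, 1],
    [[0, -0.3, 0], 0, 1],
    [[0, -0.3, 0], 0, 1],
    [[0, -0.3, 0], 0, 1],
    [[0, 0, 0], 0, 1],
    [[0, 0, 0], 0, 1],
  ],
)

```text
t: 15.35
ee_pos: [549.9, -111.8, 257.9]
orientation: [-2.158, -2.282, 0.001]
ft_force: [-0.5, -0.1, -1.0]
width: 0.4
grasp_force: 0.0
```

Run:
```python
from h import *
from workcell import cams
a=cams.get_image('side')['image'][:,:,::-1]
cv2.imwrite('pics/q.png',cv2.resize(a[170:290,320:480],(800,600),interpolation=cv2.INTER_CUBIC))
p=[562.58,-68.24,.0558]
for q in [(-13,-43,330),(-87,-165,330),(-87,-165,305)]:go(w(p,q)[0],.0558)
```

```text
t 15.4 pos [ 550.3 -111.9  257.9] yaw 0.056 tilt [-0.001  0.   ] w 0.6 F [0.3 0.8 0.4] gf 0.0 j6 -0.28
turn 0.0
shift [-0.01  0.06 -2.89]
per world x,y shift: [-0.056  0.998 -0.001] [0.998 0.056 0.   ]
t 15.4 pos [ 550.3 -111.9  257.9] yaw 0.056 tilt [-0.001  0.   ] w 0.6 F [0.3 0.8 0.4] gf 0.0 j6 -0.28
turn 0.0
shift [-4.89 -2.9  -2.88]
per world x,y shift: [-0.056  0.998 -0.001] [0.998 0.056 0.   ]
t 15.4 pos [ 550.3 -111.9  257.9] yaw 0.056 tilt [-0.001  0.   ] w 0.6 F [0.3 0.8 0.4] gf 0.0 j6 -0.28
turn 0.0
shift [-4.89 -2.9  -1.88]
per world x,y shift: [-0.056  0.998 -0.001] [0.998 0.056 0.   ]
```

View pics/q.png

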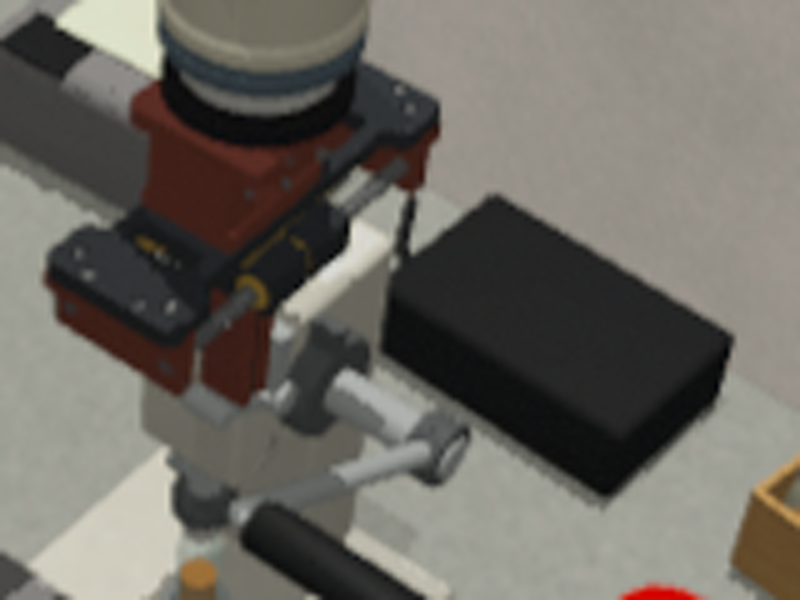

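Request:
move_arm(
  steps=[
    [[0, 0, -0.5], 0, 1],
    [[0, 0, -0.8], 0, 1],
    [[0, 0, -0.8], 0, 1],
    [[0, 0, -0.8], 0, 1],
    [[-1, -0.6, 0], 0, 1],
    [[-1, -0.6, 0], 0, 1],
    [[-1, -0.6, 0], 0, 1],
    [[-1, -0.6, 0], 0, 1],
    [[-0.9, -0.5, 0], 0, 1],
    [[0, 0, 0], 0, 1],
    [[0, 0, 0], 0, 1],
    [[0, 0, 0.7], 0, 1],
    [[0, 0, 0], 0, 1],
    [[0, 0, 0], 0, 1],
  ],
)

```text
t: 16.57
ee_pos: [485.2, -237.0, 312.2]
orientation: [-2.156, -2.282, 0.001]
ft_force: [-0.0, -0.6, -0.2]
width: 0.1
grasp_force: 0.0
```

Run:
```python
from h import *
from workcell import cams
for c in('side','top'):
    for n in('catch_tab','lever_grip','shield_hook'):
        cams.get_image(c);print(c,n,[(np.round(b['rect'],1).tolist(),round(b['p'],2)) for b in cams.boxes_of(c,n)[:1]])
p=[562.58,-68.24,.0558]
go(w(p,(-87,-165,297))[0],.0558)
for q in np.linspace(0,1.05,8):print(q.round(2),(60-170*np.cos(.524-q)).round(1),(212+170*np.sin(.524-q)).round(1))
```

```text
side catch_tab []
side lever_grip [([392.8, 289.6, 42.4, 30.2], 0.72)]
side shield_hook [([318.5, 306.0, 49.8, 62.6], 0.85)]
top catch_tab [([373.6, 228.2, 8.8, 22.5], 0.75)]
top lever_grip [([390.6, 231.4, 43.1, 65.5], 0.7)]
top shield_hook [([357.4, 275.6, 56.8, 13.5], 0.59)]
t 17.17 pos [ 485.3 -238.2  313. ] yaw 0.056 tilt [ 0. -0.] w 0.4 F [ 0.3 -0.3 -0.2] gf 0.0 j6 -0.53
turn 0.0
shift [ 0.02 -0.01  0.64]
per world x,y shift: [-0.056  0.998  0.   ] [ 0.998  0.056 -0.   ]
0.0 -87.2 297.1
0.15 -98.2 274.1
0.3 -105.8 249.8
0.45 -109.5 224.6
0.6 -109.5 199.1
0.75 -105.7 173.9
0.9 -98.1 149.6
1.05 -87.0 126.6
```

Request:
move_arm(
  steps=[
    [[0, 0, 0.3], 0, 1],
    [[0, 0, 0.3], 0, 1],
    [[0, -0.22, 0.46], 0, 1],
    [[0, -0.22, 0.46], 0, 1],
    [[0, -0.15, 0.49], 0, 1],
    [[0, -0.15, 0.49], 0, 1],
    [[0, 0, 0], 0, 1],
  ],
)

```text
t: 17.75
ee_pos: [464.8, -238.9, 248.0]
orientation: [-2.156, -2.28, 0.003]
ft_force: [-3.0, -0.4, 3.5]
width: 0.5
grasp_force: 2.3
```

Contact on the grip at about 4 N, which fits the lever spring. I'll continue along the arc.

Request:
move_arm(
  steps=[
    [[0, -0.08, 0.5], 0, 1],
    [[0, -0.08, 0.5], 0, 1],
    [[0, 0, 0.5], 0, 1],
    [[0, 0, 0.5], 0, 1],
    [[0, 0.08, 0.5], 0, 1],
    [[0, 0.08, 0.5], 0, 1],
    [[0, 0.15, 0.48], 0, 1],
    [[0, 0.15, 0.48], 0, 1],
    [[0, 0.22, 0.4], 0, 1],
    [[0, 0.15, 0.3], 0, 1],
    [[0, 0, 0], 0, 1],
    [[0, 0, 0], 0, 1],
  ],
)

```text
t: 18.75
ee_pos: [483.1, -238.1, 133.7]
orientation: [-2.157, -2.282, 0.001]
ft_force: [-3.5, 0.1, 5.8]
width: 0.5
grasp_force: 2.9
```

Run:
```python
from h import *
p=[562.58,-68.24,.0558]
go(w(p,(-87,-165,126.6))[0],.0558)
```

```text
t 18.75 pos [ 483.1 -238.1  133.7] yaw 0.056 tilt [-0.002  0.001] w 0.5 F [-3.5  0.1  5.8] gf 2.9 j6 -0.54
turn 0.01
shift [0.01 0.07 0.29]
per world x,y shift: [-0.056  0.998 -0.002] [0.998 0.056 0.001]
```

Request:
move_arm(
  steps=[
    [[0, 0.05, 0.15], 0, 1],
    [[0, 0.05, 0.15], 0, 1],
    [[0, 0, 0.1], 0, 1],
    [[0, 0, 0], 0, 1],
    [[0, 0, 0], 0, 1],
  ],
)

```text
t: 19.17
ee_pos: [486.9, -238.2, 126.3]
orientation: [2.158, 2.281, 0.002]
ft_force: [-4.2, 3.5, 20.4]
width: 0.3
grasp_force: 10.0
```

Request:
move_arm(
  steps=[
    [[0, 0, 0.08], 0, 1],
    [[0, 0, 0], 0, 1],
    [[0, 0, 0], 0, 1],
  ],
)

```text
t: 19.42
ee_pos: [487.0, -238.2, 125.9]
orientation: [2.157, 2.281, 0.002]
ft_force: [-8.1, 6.7, 37.0]
width: 0.2
grasp_force: 17.9
```

Request:
move_arm(
  steps=[
    [[0, 0, -0.06], 0, 1],
    [[0, 0, 0], 0, 1],
    [[0, 0, 0], 0, 1],
    [[0, 0, 0], 0, 1],
    [[0, 0, 0], 0, 1],
    [[0, 0, 0], 0, 1],
    [[0, 0, 0], 0, 1],
    [[0, 0, 0], 0, 1],
    [[0, 0, 0], 0, 1],
    [[0, 0, 0], 0, 1],
  ],
)

```text
t: 20.25
ee_pos: [486.9, -238.2, 126.1]
orientation: [2.157, 2.281, 0.002]
ft_force: [-5.7, 4.3, 24.3]
width: 0.5
grasp_force: 11.8
```

Run:
```python
from h import *
from workcell import cams
a=cams.get_image('side')['image'][:,:,::-1]
cv2.imwrite('pics/r.png',cv2.resize(a[190:370,270:510],(800,600),interpolation=cv2.INTER_CUBIC))
go()
```

```text
t 20.3 pos [ 486.9 -238.1  126.1] yaw 0.056 tilt [ 0.002 -0.   ] w 0.5 F [-6.7  5.6 23.7] gf 11.8 j6 -0.53
turn 0.0
per world x,y shift: [-0.056  0.998  0.002] [ 0.998  0.056 -0.   ]
```

View pics/r.png

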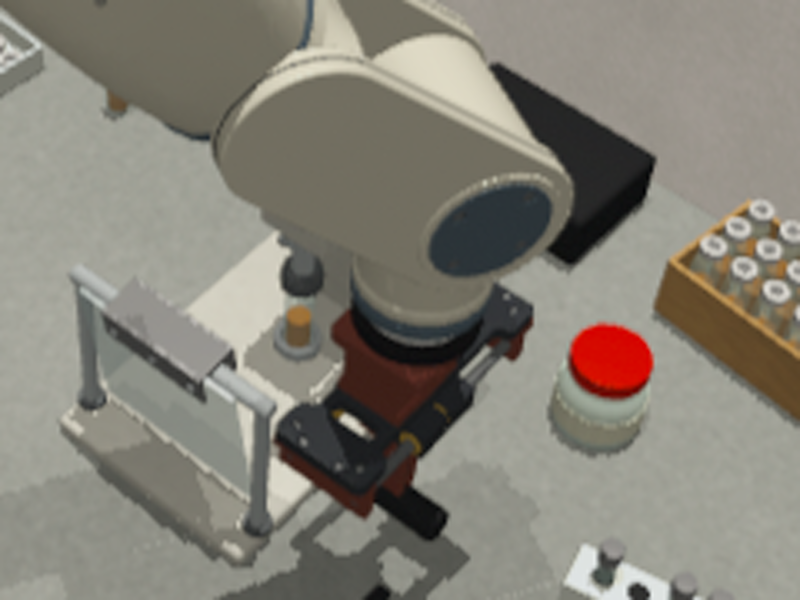

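The grip is down under the fingers at about (410,510), the shield hangs on the bar around (170,340), and the vial stands in its nest at (298,325). I'm handing the job in.

```bash
python3 -c "
from workcell import ctrl
print(ctrl.close_job())"
```

```text
the job is handed in; nothing more can be done
None
```

I hung the shield on the middle of the guard bar, flipped the catch forward, pushed the lever grip down to its stop and handed the job in at about 20 s with the fingers still pressing on it (about 24 N); the judge's result was not shown.

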